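Slide the specimen carrier along the fence to the scribed line

ROBOT

A 7-joint arm with a two-finger parallel gripper is mounted at the origin on the work surface. World frame = base frame: x ahead of the robot, y to its left, z up, the work surface at z = 0. Lengths are in m, angles in degrees, forces in N, time in s.
With the tool pointing down it reaches from about 0.425 to 0.95 m from the base axis. Payload 16.7 kg.
Tool frame: the origin (TCP) lies at the very end of the fingers, on their centre line; the grasp point (between the pads) lies env.grip_depth behind it (env.grip_depth is the distance from the TCP to the grasp point, in m); z points along the fingers, y is the direction in which the jaws open and shut (so a half turn about z gives the same grasp; the last joint's range is limited). The gripper opens to 94 mm and grips with 3 to 60 N. Pads are 16 mm wide; open, the fingers measure 119 mm over their backs; the gripper's body (75 mm by 177 mm) begins 78 mm behind the grasp point.
Start: joints at [59.101, 24.414, 4.234, 92.017, -1.954, 63.644, -3.845], TCP at [0.256, -0.624, 0.179] pointing down, gripper open.
Joint ranges: [-163.25, 163.25], [-28.42, 122.38], [-70.27, 78.77], [12.13, 141.07], [-58.53, 238.53], [9.26, 117.41], [-156.51, 156.51]. Speed limits (degrees/s): [108.29, 108.29, 136.94, 136.94, 172.46, 172.46, 172.46].

INTERFACE

Orientations are given as a 3x3 rotation matrix whose columns are the frame's x, y, z axes.
In Python, from station import env gives the robot as it stands.
- The arm moves only by the tool servo_tool, never from a script. Its argument "increments" is a list of rows, each a list of 7 numbers: the shift along the tool's x, y, z in cm, then the turn, a rotation vector about the tool's x, y, z in rad, then the finger opening in cm, from 0 to 9.4. A call has 1 to 10 rows; each row is the pose to reach, as a shift and turn from the pose commanded when the call began, along the tool's axes at that moment; what a row does not reach only later rows make up. A row lasts 1/10 s, in which the tool goes at most 50 mm and 8.59 degrees, less where a joint would pass 70% of its speed; a pose out of reach is approached as far as the arm can. A call with a gripper value outside its range is refused whole. The fingers move at their own pace and stop on an object; "squeeze" is the grip in N (left out, the last holds). Time passes only in rows, so rows that repeat a pose let the fingers close. It gives the time, the measured TCP pose, the force and the opening at its end, in the units of the state.
- env.get_state(): the state, without advancing time (a new reading comes with each control period).
- env.read_camera(name): name is "side" or "top" or "wrist"; returns the picture (400x640x3 uint8, blue, green, red); there is no depth.
- env.camera_info(name): a dict with "mtx" (3x3 intrinsics, pixels), "rvec" (rotation vector, rad) and "tvec" (3), from world to camera coordinates, as OpenCV has them; the wrist camera has in their place "mount" (4x4, takes a point from camera to tool coordinates, whose origin is the TCP and whose axes are the flange's). Camera axes: x right, y down, z forward; pixel columns grow to the right and rows downward; lengths in m; the calibration is good to about 2 mm. A picture is of the moment at which its call begins: read the wrist's pose just before it. camera_info takes no time and is no camera call.
- env.finish_job(): hands the job in, once; it reports no verdict.
The state is a dict: "time": time; "joints": joint angles; "joint_vel": joint speeds; "joint_efforts": joint torques, N m; "position": TCP position; "eef_rot": TCP orientation; "wrist_force": force on the tool from outside, world axes, zero at the start; "ft_torque": the same for the moment, N m; "opening": finger opening in m.
Only numpy, scipy, OpenCV 4.12 (cv2) and the standard library are available. Lean on these libraries where they do the work, as an engineer would, in place of code of your own. Each camera call takes 0.05 s, during which the arm holds its last target. There are 200 camera calls.

TASK

Push the loose aluminium specimen carrier gently sideways until its long side is home and flush against the fence of the setting plate, then push it along the fence, still flush and flat on the plate, until its leading edge meets the scribed line, and leave it there. There is no stop at the line: do not run past it. Never press hard on the carrier or force it into the fence (stay below about 20 N), do not lift it, and leave the other pieces alone.

Things in the scene. Friction and masses are not known exactly. Their poses are not given: they have to be found in the camera images.
- plate: fixed dark steel setting plate lying on the bench, 200 (x) x 340 (y) x 12 mm; origin at the centre of its underside on the bench, so its top is 12 mm above the bench. Its x points across it to the fence, its y along the fence; it is turned up to 0.3 rad on the bench.
- fence_zone (a point): point on the plate's top, 68 mm from its centre line, axes as the plate's, where the fence's inner face roughly is. The fence is a rigid straight steel bar along the plate's +x side, parallel to its y, 340 x 20 mm, 12 mm high above the plate. It is set anew each time: its face stands up to 8 mm nearer or farther in x than this point; no reading of it is given, find it by feel or by eye.
- line (a point): scribed line, a pale line 1.5 mm wide across the dark plate at right angles to the fence; the point lies on the line, midway across the plate, on its top, 100 mm from the plate's centre towards its -y end. Axes as the plate's: the carrier starts on its +y side. Nothing stops the carrier there.
- carrier_center (a point): specimen carrier: flat aluminium block 90 (x) x 110 (y) x 16 mm, about 0.45 kg (varies by a third), square edges, small round dark specimen let flush into its top. Loose on the plate, turned up to 0.25 rad from the plate, its side 10 to 65 mm short of the fence. Point: its centre, half-way up (20 mm above the bench). Its x side faces the fence, its -y end faces the line. Wide and flat, to be pushed rather than gripped; it slides with 1 to 5 N and stays where it is left.
- carrier_lead (a point): middle of the lower edge of the carrier's leading end (its -y end, 55 mm from its centre): the edge to bring to the line. Axes as the carrier's.
- carrier_side (a point): middle of the lower edge of the carrier's side that goes against the fence (its +x side, 45 mm from its centre). Axes as the carrier's.
- puck: bystander: steel disc 30 mm across, 18 mm high, standing on the plate beyond the line; origin under its centre.
- ring: bystander: steel ring 48 mm across, 20 mm high, on the bench; origin under its centre.
- sleeve: bystander: flared steel sleeve 72 mm across at the foot, 72 mm high, on the bench off the plate's -y end; origin under its centre.
- gauge: bystander: steel block 30 x 50 x 18 mm on the bench behind the fence; origin under its centre.
- mount: bystander: black disc 40 mm across, 14 mm high, on the bench behind the fence; origin under its centre.
- tube: bystander: short aluminium tube 28 mm across, 30 mm high, on the bench behind the fence; origin under its centre.
- slug: bystander: dark steel block 22 x 22 x 30 mm on the bench off the plate's +y end; origin under its centre.
Things that resemble listed ones, but are neither listed nor needed, are in the scene too. What is shaped like the part that bears carrier_center but brown or pink is not meant.

How it is judged:
By the outcome, as a careful person would: the job done as asked, in the order asked, and still so for the second after the job is handed in, with the robot touching nothing.
It also fails if it takes over 64 s, if anything falls off the work surface, if the arm or the gripper's body presses on something with over 40 N, if the wrist force passes 120 N, or if a joint passes its speed limit or range.

## Working session

There is one attempt and no reset: what is moved stays moved. The work goes in short steps, Python scripts to look and compute and a tool call to move; the robot and the scene stay as the last step left them, time stands still between calls to the robot, and variables do not carry over. Pictures are saved under pics/ and viewed, about 8 in all and at most 12, crops included, and the job is handed in when it is done.

Besides the shell and the picture viewer there is one more tool, called after ">>>" by a JSON object that holds its "name" and its "arguments", one argument or row to a line. servo_tool: Moves the arm, as the interface text tells. Its arguments: {"type":"object","properties":{"increments":{"type":"array"},"squeeze":{"type":"number"}},"required":["increments"]}

```bash
mkdir -p pics; ls; python3 - <<'E'
from station import env
import cv2
for n in ("top","side"):
    cv2.imwrite(f"pics/{n}0.png",env.read_camera(n)); print(n,env.camera_info(n))
print(env.camera_info("wrist"),env.grip_depth); print(env.get_state())
E
```

```text
pics
top {'mtx': array([[473.7819342 ,   0.        , 317.65362392],
       [  0.        , 473.7819342 , 192.64485507],
       [  0.        ,   0.        ,   1.        ]]), 'rvec': array([ 2.17237616, -2.21647672,  0.12160918]), 'tvec': array([0.03434847, 0.54044361, 1.05340959])}
side {'mtx': array([[481.51475661,   0.        , 323.65319929],
       [  0.        , 481.51475661, 196.18254767],
       [  0.        ,   0.        ,   1.        ]]), 'rvec': array([ 2.24931959, -0.10922101,  0.02131841]), 'tvec': array([-0.53878089,  0.09888405,  0.86707679])}
{'mtx': array([[353.89386626,   0.        , 322.49983929],
       [  0.        , 353.89386626, 198.16763668],
       [  0.        ,   0.        ,   1.        ]]), 'mount': array([[ 6.20403450e-04, -9.64490945e-01, -2.64115189e-01,
         7.64232243e-02],
       [ 9.99999787e-01,  5.44396306e-04,  3.60971329e-04,
         3.36952898e-04],
       [-2.04370245e-04, -2.64115356e-01,  9.64491077e-01,
        -2.05172139e-01],
       [ 0.00000000e+00,  0.00000000e+00,  0.00000000e+00,
         1.00000000e+00]])} 0.0188
{'time': 0.1, 'joints': array([59.10023979, 24.44485734,  4.22950591, 92.04739439, -1.95090485,
       63.64556999, -3.84376162]), 'joint_vel': array([-0.01177497,  0.00308909, -0.02054899, -0.13949354,  0.03218623,
       -0.03460598,  0.03464062]), 'joint_efforts': array([ 8.98214785e-03, -9.37478757e+01,  3.67722653e+00, -4.55045164e+01,
       -4.87276632e-02,  1.68093253e-02,  1.38286259e-05]), 'position': array([ 0.25631786, -0.6239774 ,  0.17836784]), 'eef_rot': array([[ 9.24970414e-01,  3.80038745e-01, -5.35204461e-04],
       [ 3.80039106e-01, -9.24969863e-01,  1.01548829e-03],
       [-1.09123102e-04, -1.14269525e-03, -9.99999341e-01]]), 'wrist_force': array([-0.14310714,  0.1620471 , -0.0237954 ]), 'ft_torque': array([0.01760438, 0.02019687, 0.08304686]), 'opening': 0.09376169170379413}
```

View pics/top0.png

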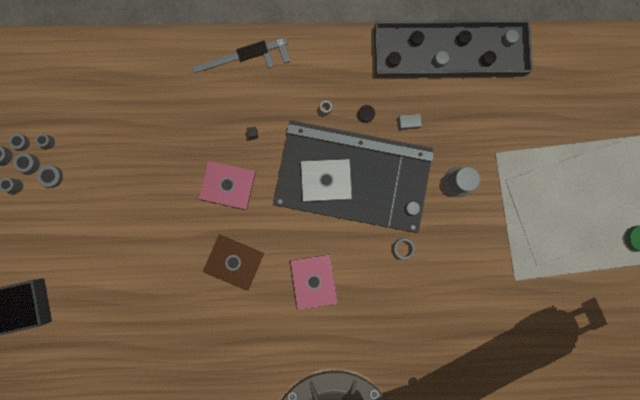

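View pics/side0.png

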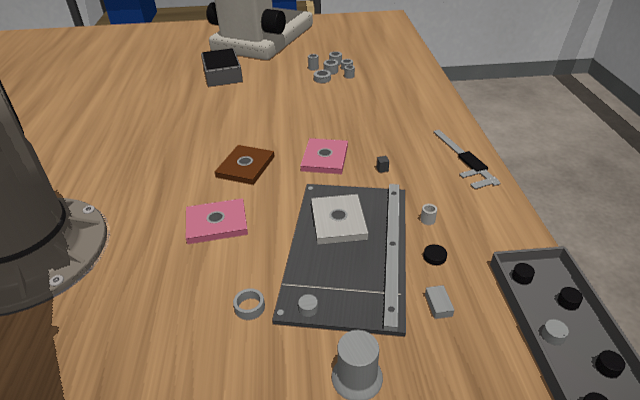

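The top view shows the white carrier centred near px (326,180), and the fence bar running from (289,127) to (432,155). The scribed line is near (402,157)–(390,226), and the puck at (413,209) is beyond it. The pink and brown blocks are decoys. The side view agrees.

```bash
cat > h.py <<'E'
from station import env
import numpy as np, cv2
def cam(n):
    i=env.camera_info(n)
    if n!="wrist": return i["mtx"],cv2.Rodrigues(i["rvec"])[0],np.array(i["tvec"])
    s=env.get_state(); T=np.eye(4); T[:3,:3]=s["eef_rot"]; T[:3,3]=s["position"]
    W=np.linalg.inv(T@i["mount"]); return i["mtx"],W[:3,:3],W[:3,3]
def unproj(c,px,z):
    K,R,t=c; px=np.atleast_2d(np.array(px,float))
    d=(R.T@np.linalg.inv(K)@np.c_[px,np.ones(len(px))].T).T; o=-R.T@t
    return (o+d*((z-o[2])/d[:,2])[:,None])[:,:2]
def proj(c,P):
    K,R,t=c; q=(K@(R@np.atleast_2d(P).T+t[:,None])).T; return q[:,:2]/q[:,2:]
def blob(mask,near):
    n,l,st,ce=cv2.connectedComponentsWithStats(mask.astype(np.uint8))
    m=(l==l[near[1],near[0]]).astype(np.uint8); assert l[near[1],near[0]]
    return max(cv2.findContours(m,cv2.RETR_EXTERNAL,cv2.CHAIN_APPROX_NONE)[0],key=cv2.contourArea)[:,0,:]
def rect(pts):
    r=cv2.minAreaRect((pts*1000).astype(np.float32)); return np.array(r[0]),r[1],r[2]
E
python3 - <<'E'
from h import *
im=cv2.imread("pics/top0.png"); c=cam("top")
print(im[165,310],im[190,370],im[170,400],im[135,330],im[185,398])
g=im.min(2)
b=blob(g>150,(310,170)); w=unproj(c,b,0.028); print("carrier",rect(w),len(b))
d=blob((im.max(2)<80),(370,190)); print("plate",rect(unproj(c,d,0.012)))
for px in [(289.5,123.5),(432.5,149.5),(287,132),(431,159)]: print("fence",px,unproj(c,px,0.024)*1000)
print("line",unproj(c,[(401.5,157),(390,226)],0.012)*1000, "puck",unproj(c,(413,208),.03)*1000,"sleeve",unproj(c,(467,178),.072))
cv2.imwrite("pics/t1.png",cv2.resize(im[110:240,260:450],None,fx=4,fy=4,interpolation=cv2.INTER_CUBIC))
E
```

```text
[151 156 155] [64 63 62] [64 67 64] [125 125 118] [62 69 63]
carrier (array([569.35394287,   3.58689499]), (86.7985610961914, 105.97811126708984), 1.7598369121551514) 167
plate (array([563.78948975, -55.46252441]), (340.4437561035156, 171.43003845214844), 77.8012924194336)
fence (289.5, 123.5) [[700.57933798  84.5640646 ]]
fence (432.5, 149.5) [[ 635.20094179 -242.33855082]]
fence (287, 132) [[680.96895129  90.58638433]]
fence (431, 159) [[ 613.25834865 -237.97118064]]
line [[ 620.86243131 -172.68595817]
 [ 462.1827957  -140.57733895]] puck [[ 501.48621572 -190.82534764]] sleeve [[ 0.5628983  -0.30233719]]
```

View pics/t1.png

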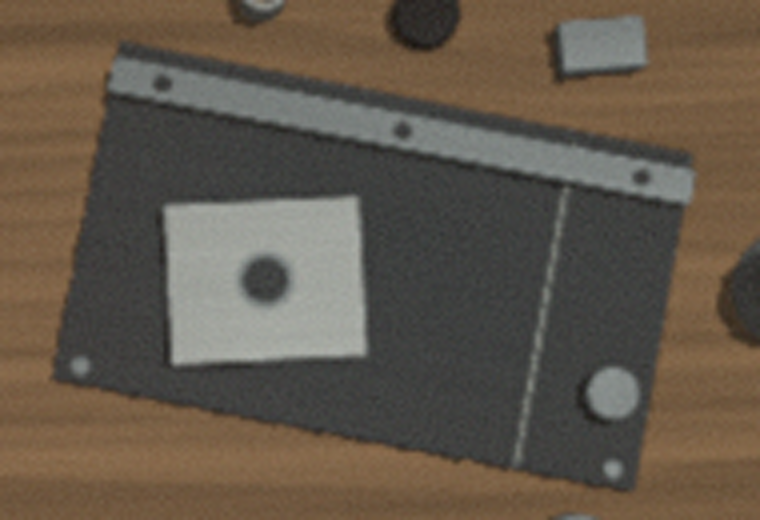

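```bash
cat >> h.py <<'E'
from scipy.spatial.transform import Rotation as Ro
def row(p,yaw):
    """shift (cm) and rotvec in tool axes to reach p (m), tool x at world yaw (deg), z down"""
    s=env.get_state(); R=np.array(s["eef_rot"]); a=np.radians(yaw)
    x=np.array([np.cos(a),np.sin(a),0]); z=np.array([0,0,-1.]); T=np.c_[x,np.cross(z,x),z]
    return np.round(R.T@(np.array(p)-s["position"])*100,2), np.round(Ro.from_matrix(R.T@T).as_rotvec(),4)
E
python3 - <<'E'
from h import *
print(row([.49,.02,.16],-11.8))
E
```

```text
(array([ 46.09, -50.68,   1.89]), array([-1.100e-03,  4.000e-04,  5.958e-01]))
```

>>> {"name": "servo_tool", "arguments": {
  "increments": [
    [1.5, -1.6, 0, 0, 0, 0.02, 6],
    [4.5, -5, 0.2, 0, 0, 0.06, 6],
    [7.5, -8.2, 0.4, 0, 0, 0.1, 6],
    [10.5, -11.5, 0.6, 0, 0, 0.15, 6],
    [13.5, -14.8, 0.8, 0, 0, 0.2, 6],
    [16.5, -18.1, 0.9, 0, 0, 0.25, 6],
    [19.5, -21.4, 1.0, 0, 0, 0.3, 6],
    [22.5, -24.7, 1.2, 0, 0, 0.35, 6],
    [25.5, -28, 1.4, 0, 0, 0.4, 6],
    [28.5, -31.3, 1.5, 0, 0, 0.45, 6]
  ]
}}

```text
time: 1.1
position: [0.4013, -0.2247, 0.1639]
eef_rot: [[0.998, -0.062, -0.0], [-0.062, -0.998, -0.0], [-0.0, 0.0, -1.0]]
wrist_force: [1.1, 0.2, 0.4]
opening: 0.0599
```

```bash
python3 - <<'E'
from h import *
print(row([.49,.02,.16],-11.8),env.get_state()["time"])
E
```

```text
(array([  7.33, -24.98,   0.38]), array([1.000e-04, 1.000e-04, 1.436e-01])) 1.1
```

>>> {"name": "servo_tool", "arguments": {
  "increments": [
    [1, -3.3, 0, 0, 0, 0.02, 6],
    [2.0, -6.8, 0.1, 0, 0, 0.04, 6],
    [3, -10.2, 0.2, 0, 0, 0.06, 6],
    [4, -13.6, 0.2, 0, 0, 0.08, 6],
    [5, -17, 0.3, 0, 0, 0.1, 6],
    [6, -20.4, 0.3, 0, 0, 0.12, 6],
    [7, -23.8, 0.4, 0, 0, 0.14, 6],
    [7.33, -24.98, 0.38, 0, 0, 0.1436, 6],
    [7.33, -24.98, 0.38, 0, 0, 0.1436, 6],
    [7.33, -24.98, 0.38, 0, 0, 0.1436, 6]
  ]
}}

```text
time: 2.1
position: [0.4889, 0.0175, 0.1599]
eef_rot: [[0.979, -0.202, -0.001], [-0.202, -0.979, -0.0], [-0.001, 0.0, -1.0]]
wrist_force: [0.4, 0.1, -0.3]
opening: 0.06
```

```bash
python3 - <<'E'
from h import *
s=env.get_state(); print(s["position"],s["joint_vel"].max())
c=cam("wrist"); im=env.read_camera("wrist"); cv2.imwrite("pics/w1.png",im); np.savez("w1.npz",K=c[0],R=c[1],t=c[2])
E
```

```text
[0.48893951 0.01752814 0.15993356] 0.8241202325730766
```

View pics/w1.png

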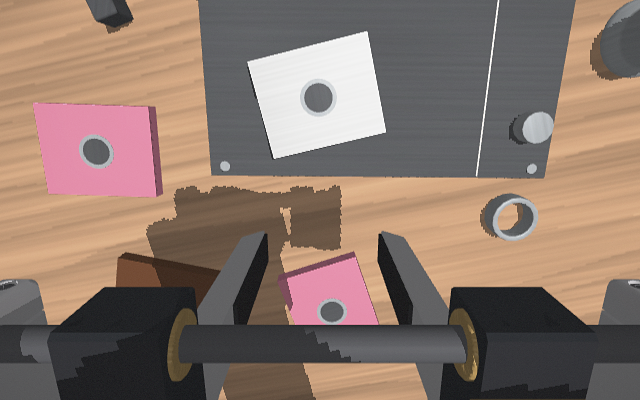

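The wrist view shows the carrier corners at about (248,61), (367,31), (385,131) and (274,158). The line runs from (498,0) to (477,176), and a pink decoy sits below the fingers with its near corner at (354,253).

```bash
python3 - <<'E'
from h import *
d=np.load("w1.npz"); c=(d["K"],d["R"],d["t"]); im=cv2.imread("pics/w1.png")
g=im.min(2); b=blob(g>190,(280,100)); print("carrier",rect(unproj(c,b,.028)))
u=lambda p,z:unproj(c,p,z)*1000
L=u([(498,2),(477,175)],.012); print("line",L,np.degrees(np.arctan2(*(L[0]-L[1])[::-1])))
E=u([(212,175),(543,178)],.012); print("edge",E,np.degrees(np.arctan2(*(E[0]-E[1])[::-1])))
print("pink",u([(354,253),(280,277)],.016))
a=np.radians(-11.8); X=np.array([np.cos(a),np.sin(a)]);Y=np.array([-X[1],X[0]])
for n,p in [("line",L),("edge",E),("pink",u([(354,253),(280,277)],.016)),("car",u([(248,61),(367,31),(385,131),(274,158)],.028))]: print(n,np.c_[p@X,p@Y].round(1))
s=env.get_state()["position"][:2]*1000; print("tcp",s@X,s@Y)
E
```

```text
carrier (array([568.00738525,   4.75457382]), (89.89814758300781, 109.35307312011719), 1.634702444076538)
line [[ 616.25686718 -170.42548321]
 [ 461.30155069 -137.88772586]] -11.85876659218582
edge [[ 515.7444463   125.89408007]
 [ 444.5703949  -203.54063847]] 77.8086828346684
pink [[ 4.03929411e+02 -1.58354273e-02]
 [ 3.92388950e+02  8.39796385e+01]]
line [[638.1 -40.8]
 [479.8 -40.6]]
edge [[ 479.1  228.7]
 [ 476.8 -108.3]]
pink [[395.4  82.6]
 [366.9 162.4]]
car [[586.1 183.3]
 [611.   77.9]
 [524.9  57.9]
 [499.1 163. ]]
tcp 475.11193807808525 116.71240511872286
```

>>> {"name": "servo_tool", "arguments": {
  "increments": [
    [0, -0.3, 3, 0, 0, 0, 6],
    [0, -0.3, 7, 0, 0, 0, 6],
    [0, -0.3, 10.5, 0, 0, 0, 6],
    [0, -0.3, 12.5, 0, 0, 0, 6],
    [0, -0.3, 13.5, 0, 0, 0, 6],
    [0, -0.3, 14, 0, 0, 0, 6],
    [0, -0.3, 14.2, 0, 0, 0, 6],
    [0, -0.3, 14.2, 0, 0, 0, 6]
  ]
}}

```text
time: 2.95
position: [0.4905, 0.0211, 0.0189]
eef_rot: [[0.979, -0.203, 0.001], [-0.203, -0.979, 0.0], [0.001, -0.0, -1.0]]
wrist_force: [-0.0, -0.3, 0.2]
opening: 0.0601
```

>>> {"name": "servo_tool", "arguments": {
  "increments": [
    [0.5, 0, 0, 0, 0, 0, 6],
    [1, 0, 0, 0, 0, 0, 6],
    [1.4, 0, 0.1, 0, 0, 0, 6],
    [1.7, 0, 0.1, 0, 0, 0, 6],
    [2.0, 0, 0.1, 0, 0, 0, 6],
    [2.3, 0, 0.1, 0, 0, 0, 6],
    [2.6, 0, 0.1, 0, 0, 0, 6],
    [2.9, 0, 0.1, 0, 0, 0, 6],
    [3.2, 0, 0.1, 0, 0, 0, 6],
    [3.5, 0, 0.1, 0, 0, 0, 6]
  ]
}}

```text
time: 3.95
position: [0.5245, 0.0142, 0.0172]
eef_rot: [[0.979, -0.202, -0.0], [-0.202, -0.979, 0.0], [-0.0, -0.0, -1.0]]
wrist_force: [-0.3, -0.2, -0.0]
opening: 0.0599
```

>>> {"name": "servo_tool", "arguments": {
  "increments": [
    [0.3, 0, 0, 0, 0, 0, 6],
    [0.6, 0, 0, 0, 0, 0, 6],
    [0.9, 0, 0, 0, 0, 0, 6],
    [1.2, 0, 0, 0, 0, 0, 6],
    [1.5, 0, 0, 0, 0, 0, 6],
    [1.8, 0, 0, 0, 0, 0, 6],
    [2.0, 0, 0, 0, 0, 0, 6],
    [2.2, 0, 0, 0, 0, 0, 6],
    [2.3, 0, 0, 0, 0, 0, 6]
  ]
}}

```text
time: 4.85
position: [0.547, 0.0096, 0.0172]
eef_rot: [[0.979, -0.202, 0.0], [-0.202, -0.979, 0.0], [0.0, -0.0, -1.0]]
wrist_force: [-0.7, 0.1, -0.7]
opening: 0.06
```

```bash
python3 - <<'E'
from h import *
s=env.get_state(); print(s["position"],s["wrist_force"],s["ft_torque"])
c=cam("wrist"); im=env.read_camera("wrist"); cv2.imwrite("pics/w2.png",im); np.savez("w2.npz",K=c[0],R=c[1],t=c[2])
E
```

```text
[0.54695627 0.00961362 0.01721336] [-0.66132018  0.06186876 -0.70183765] [0.0441314  0.00933648 0.00983548]
```

View pics/w2.png

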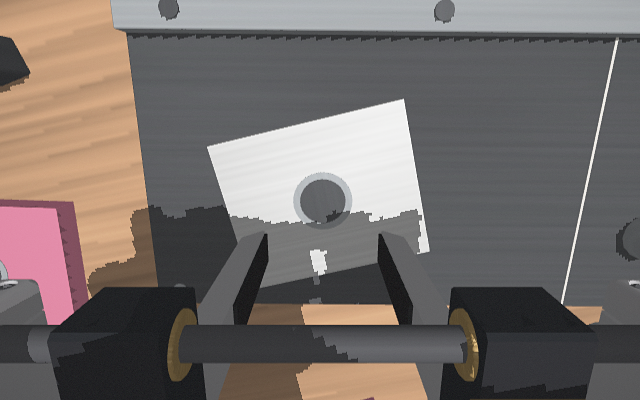

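```bash
python3 - <<'E'
from h import *
d=np.load("w2.npz"); c=(d["K"],d["R"],d["t"])
a=np.radians(-11.9); X=np.array([np.cos(a),np.sin(a)]);Y=np.array([-X[1],X[0]])
for n,p,z in [("car",[(207,147),(404,99),(429,252)],.028),("line",[(617,40),(562,303)],.012),("fence top",[(128,31),(638,36)],.024),("fence foot",[(130,35),(638,40)],.012)]:
    q=unproj(c,p,z)*1000; print(n,np.c_[q@X,q@Y].round(1))
s=env.get_state()["position"]; p=proj(c,np.array([s+[0,0,z] for z in (0,.011)])); print(p, s[:2]@X*1000,s[:2]@Y*1000)
im=env.read_camera("side"); cv2.imwrite("pics/s2.png",cv2.resize(im[120:300,200:440],None,fx=3,fy=3,interpolation=cv2.INTER_CUBIC))
E
```

```text
car [[585.4 185.2]
 [611.2  78.9]
 [523.8  58.4]]
line [[643.1 -39.7]
 [480.1 -39.3]]
fence top [[644.3 222.3]
 [643.2 -40.9]]
fence foot [[644.4 227.5]
 [643.2 -51.2]]
[[321.74552789 230.16457831]
 [321.72122535 236.74907131]] 533.2671249501905 122.15153498228747
```

View pics/s2.png

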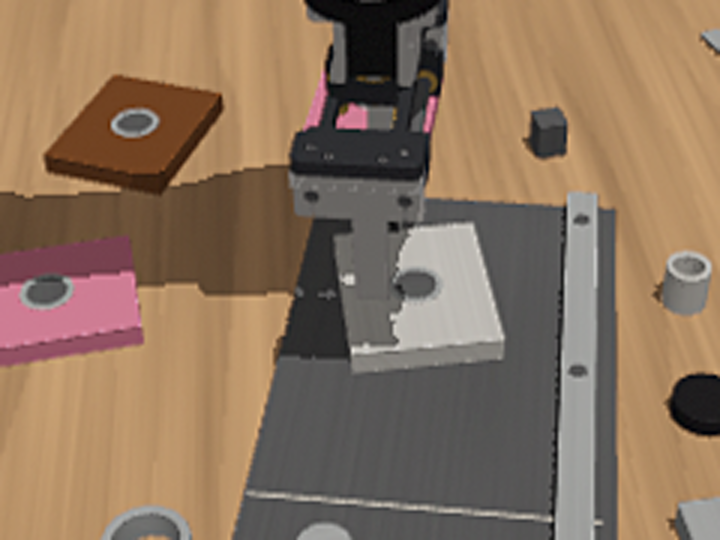

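```bash
python3 - <<'E'
from h import *
s=env.get_state(); R=np.array(s["eef_rot"]); c=cam("side")
for z in (0,-.012,-.02,-.026):
    q=proj(c,np.array([s["position"]+R@[x,y,z] for x in (-.008,.008) for y in (.03,.0425)]))
    print(z,((q-[200,120])*3).round().tolist())
print(s["wrist_force"],s["opening"])
E
```

```text
0 [[360.0, 326.0], [357.0, 340.0], [386.0, 328.0], [384.0, 342.0]]
-0.012 [[359.0, 311.0], [357.0, 326.0], [386.0, 313.0], [383.0, 327.0]]
-0.02 [[359.0, 301.0], [356.0, 316.0], [386.0, 303.0], [383.0, 317.0]]
-0.026 [[359.0, 294.0], [356.0, 308.0], [385.0, 295.0], [383.0, 310.0]]
[ 0.41844745 -0.12642607  0.64965133] 0.059787686813694764
```

```bash
python3 - <<'E'
import cv2
a=cv2.imread("pics/s2.png")[200:400,280:520]; b=cv2.imread("pics/w2.png")[210:300,190:450]
a=cv2.resize(a,(480,400)); b=cv2.resize(b,None,fx=3,fy=3,interpolation=cv2.INTER_CUBIC)[:, :780]
cv2.imwrite("pics/z.png",cv2.vconcat([cv2.resize(a,(384,320)),cv2.resize(b,(384,133))]) if 0 else b)
E
```

```text
(no output)
```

View pics/z.png

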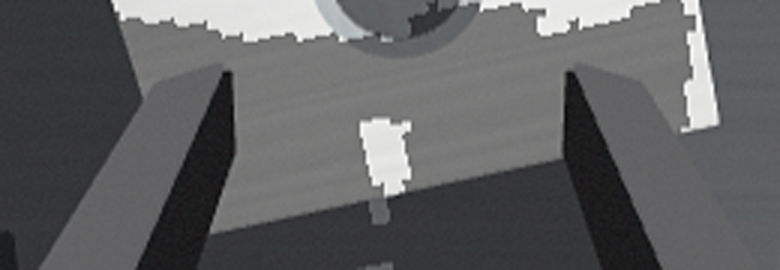

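The fingers are hovering over the carrier. It hasn't moved, there is no contact force, and in both views the fingertips end about 20–26 mm above the reported TCP. I'll back off and find the real tip height by touching down gently on the plate beside the carrier.

>>> {"name": "servo_tool", "arguments": {
  "increments": [
    [-1, 0, 0, 0, 0, 0, 6],
    [-2.5, 0, 0, 0, 0, 0, 6],
    [-4, 0, 0, 0, 0, 0, 6],
    [-5, 0, 0, 0, 0, 0, 6],
    [-5.3, 0, 0, 0, 0, 0, 6],
    [-5.3, 0, 0.3, 0, 0, 0, 6],
    [-5.3, 0, 0.6, 0, 0, 0, 6],
    [-5.3, 0, 0.9, 0, 0, 0, 6],
    [-5.3, 0, 1.1, 0, 0, 0, 6],
    [-5.3, 0, 1.2, 0, 0, 0, 6]
  ]
}}

```text
time: 5.95
position: [0.4949, 0.0203, 0.0048]
eef_rot: [[0.979, -0.203, -0.0], [-0.203, -0.979, 0.0], [-0.001, -0.0, -1.0]]
wrist_force: [0.0, -0.5, 0.1]
opening: 0.0602
```

>>> {"name": "servo_tool", "arguments": {
  "increments": [
    [0, 0, 0.1, 0, 0, 0, 6],
    [0, 0, 0.2, 0, 0, 0, 6],
    [0, 0, 0.3, 0, 0, 0, 6],
    [0, 0, 0.3, 0, 0, 0, 6]
  ]
}}

```text
time: 6.35
position: [0.4949, 0.0203, 0.0021]
eef_rot: [[0.979, -0.202, -0.0], [-0.202, -0.979, 0.0], [-0.0, -0.0, -1.0]]
wrist_force: [-0.9, 0.9, -0.1]
opening: 0.06
```

>>> {"name": "servo_tool", "arguments": {
  "increments": [
    [0, 0, 0.15, 0, 0, 0, 6],
    [0, 0, 0.3, 0, 0, 0, 6],
    [0, 0, 0.45, 0, 0, 0, 6],
    [0, 0, 0.5, 0, 0, 0, 6],
    [0, 0, 0.5, 0, 0, 0, 6]
  ]
}}

```text
time: 6.85
position: [0.4948, 0.0204, -0.0029]
eef_rot: [[0.979, -0.202, -0.0], [-0.202, -0.979, 0.0], [-0.0, -0.0, -1.0]]
wrist_force: [-0.8, -0.2, 0.2]
opening: 0.06
```

>>> {"name": "servo_tool", "arguments": {
  "increments": [
    [0, 0, 0.1, 0, 0, 0, 6],
    [0, 0, 0.2, 0, 0, 0, 6],
    [0, 0, 0.2, 0, 0, 0, 6]
  ]
}}

```text
time: 7.15
position: [0.4948, 0.0203, -0.0049]
eef_rot: [[0.979, -0.202, -0.0], [-0.202, -0.979, 0.0], [-0.0, -0.0, -1.0]]
wrist_force: [0.0, -0.7, -0.3]
opening: 0.0597
```

>>> {"name": "servo_tool", "arguments": {
  "increments": [
    [0, 0, 0.1, 0, 0, 0, 6],
    [0, 0, 0.2, 0, 0, 0, 6],
    [0, 0, 0.2, 0, 0, 0, 6]
  ]
}}

```text
time: 7.45
position: [0.4948, 0.0203, -0.0069]
eef_rot: [[0.979, -0.202, -0.0], [-0.202, -0.979, 0.0], [-0.0, 0.0, -1.0]]
wrist_force: [0.3, -0.6, -0.7]
opening: 0.0602
```

>>> {"name": "servo_tool", "arguments": {
  "increments": [
    [0, 0, 0.1, 0, 0, 0, 6],
    [0, 0, 0.1, 0, 0, 0, 6]
  ]
}}

```text
time: 7.65
position: [0.4948, 0.0203, -0.0079]
eef_rot: [[0.979, -0.202, -0.0], [-0.202, -0.979, 0.0], [-0.0, -0.0, -1.0]]
wrist_force: [0.1, -0.2, -1.0]
opening: 0.0603
```

>>> {"name": "servo_tool", "arguments": {
  "increments": [
    [0, 0, 0.1, 0, 0, 0, 6],
    [0, 0, 0.1, 0, 0, 0, 6]
  ]
}}

```text
time: 7.85
position: [0.4948, 0.0203, -0.0089]
eef_rot: [[0.979, -0.202, -0.0], [-0.202, -0.979, 0.0], [-0.0, -0.0, -1.0]]
wrist_force: [-0.2, 0.3, -0.5]
opening: 0.0601
```

>>> {"name": "servo_tool", "arguments": {
  "increments": [
    [0, 0, 0.1, 0, 0, 0, 6],
    [0, 0, 0.1, 0, 0, 0, 6]
  ]
}}

```text
time: 8.05
position: [0.4948, 0.0203, -0.0099]
eef_rot: [[0.979, -0.202, -0.0], [-0.202, -0.979, 0.0], [-0.0, 0.0, -1.0]]
wrist_force: [0.0, -0.4, 0.3]
opening: 0.0603
```

>>> {"name": "servo_tool", "arguments": {
  "increments": [
    [0, 0, 0.1, 0, 0, 0, 6],
    [0, 0, 0.1, 0, 0, 0, 6]
  ]
}}

```text
time: 8.25
position: [0.4948, 0.0203, -0.0109]
eef_rot: [[0.979, -0.202, -0.0], [-0.202, -0.979, 0.0], [-0.0, -0.0, -1.0]]
wrist_force: [0.3, -0.0, -0.3]
opening: 0.0605
```

>>> {"name": "servo_tool", "arguments": {
  "increments": [
    [0, 0, 0.1, 0, 0, 0, 6],
    [0, 0, 0.1, 0, 0, 0, 6]
  ]
}}

```text
time: 8.45
position: [0.4948, 0.0203, -0.0119]
eef_rot: [[0.979, -0.203, -0.0], [-0.203, -0.979, 0.0], [-0.0, -0.0, -1.0]]
wrist_force: [-0.1, -0.3, -0.9]
opening: 0.0597
```

>>> {"name": "servo_tool", "arguments": {
  "increments": [
    [0, 0, 0.1, 0, 0, 0, 6],
    [0, 0, 0.1, 0, 0, 0, 6]
  ]
}}

```text
time: 8.65
position: [0.4948, 0.0204, -0.0129]
eef_rot: [[0.979, -0.202, -0.0], [-0.202, -0.979, 0.0], [-0.0, -0.0, -1.0]]
wrist_force: [-0.4, -0.6, 0.7]
opening: 0.0599
```

>>> {"name": "servo_tool", "arguments": {
  "increments": [
    [0, 0, 0.05, 0, 0, 0, 6],
    [0, 0, 0.1, 0, 0, 0, 6]
  ]
}}

```text
time: 8.85
position: [0.4949, 0.0204, -0.0138]
eef_rot: [[0.979, -0.202, -0.0], [-0.202, -0.979, 0.0], [-0.0, -0.0, -1.0]]
wrist_force: [-0.2, 0.2, 0.2]
opening: 0.0597
```

>>> {"name": "servo_tool", "arguments": {
  "increments": [
    [0, 0, 0.05, 0, 0, 0, 6],
    [0, 0, 0.05, 0, 0, 0, 6]
  ]
}}

```text
time: 9.05
position: [0.4949, 0.0203, -0.0142]
eef_rot: [[0.979, -0.202, -0.0], [-0.202, -0.979, 0.0], [-0.0, -0.0, -1.0]]
wrist_force: [-1.0, 0.1, 3.7]
opening: 0.0604
```

```bash
python3 - <<'E'
from h import *
s=env.get_state(); print(s["position"],s["wrist_force"])
im=env.read_camera("side"); a=cv2.resize(im[140:270,260:400],None,fx=4,fy=4,interpolation=cv2.INTER_CUBIC); cv2.imwrite("pics/s3.png",a)
E
```

```text
[ 0.49488507  0.02034216 -0.0142194 ] [-0.98809181  0.09427314  3.74884593]
```

View pics/s3.png

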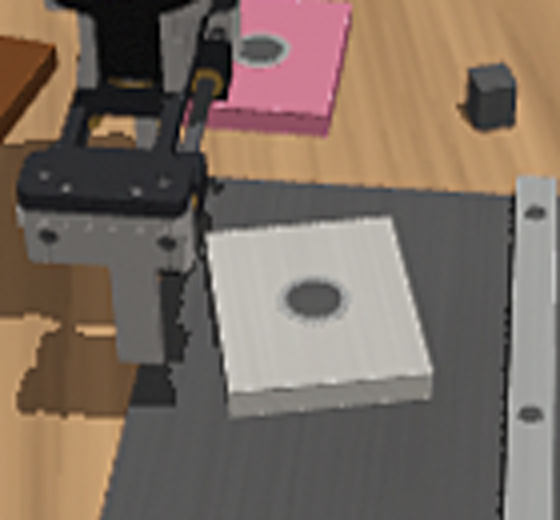

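The fingertips touched the plate (3.7 N) at a reported TCP z of −14.2 mm, so they end about 26 mm above the reported TCP. I'll raise them 5 mm so they push at about half the carrier's height.

>>> {"name": "servo_tool", "arguments": {
  "increments": [
    [0, 0, -0.3, 0, 0, 0, 6],
    [0, 0, -0.5, 0, 0, 0, 6],
    [0.4, 0, -0.5, 0, 0, 0, 6],
    [0.8, 0, -0.5, 0, 0, 0, 6],
    [1.0, 0, -0.5, 0, 0, 0, 6],
    [1.2, 0, -0.5, 0, 0, 0, 6],
    [1.4, 0, -0.5, 0, 0, 0, 6],
    [1.6, 0, -0.5, 0, 0, 0, 6],
    [1.8, 0, -0.5, 0, 0, 0, 6],
    [2.0, 0, -0.5, 0, 0, 0, 6]
  ]
}}

```text
time: 10.1
position: [0.5146, 0.0162, -0.0093]
eef_rot: [[0.979, -0.202, -0.0], [-0.202, -0.979, 0.0], [-0.0, -0.0, -1.0]]
wrist_force: [-0.4, 0.8, -0.0]
opening: 0.0598
```

>>> {"name": "servo_tool", "arguments": {
  "increments": [
    [0.2, 0, 0, 0, 0, 0, 6],
    [0.4, 0, 0, 0, 0, 0, 6],
    [0.6, 0, 0, 0, 0, 0, 6],
    [0.8, 0, 0, 0, 0, 0, 6],
    [1.0, 0, 0, 0, 0, 0, 6],
    [1.2, 0, 0, 0, 0, 0, 6],
    [1.4, 0, 0, 0, 0, 0, 6],
    [1.6, 0, 0, 0, 0, 0, 6],
    [1.8, 0, 0, 0, 0, 0, 6],
    [2.0, 0, 0, 0, 0, 0, 6]
  ]
}}

```text
time: 11.1
position: [0.5343, 0.0122, -0.0093]
eef_rot: [[0.979, -0.202, 0.0], [-0.202, -0.979, 0.0], [0.0, -0.0, -1.0]]
wrist_force: [-0.8, 0.7, 0.2]
opening: 0.0598
```

>>> {"name": "servo_tool", "arguments": {
  "increments": [
    [0.2, 0, 0, 0, 0, 0, 6],
    [0.4, 0, 0, 0, 0, 0, 6],
    [0.6, 0, 0, 0, 0, 0, 6],
    [0.8, 0, 0, 0, 0, 0, 6],
    [1.0, 0, 0, 0, 0, 0, 6],
    [1.2, 0, 0, 0, 0, 0, 6],
    [1.4, 0, 0, 0, 0, 0, 6],
    [1.5, 0, 0, 0, 0, 0, 6]
  ]
}}

```text
time: 11.9
position: [0.549, 0.0091, -0.0093]
eef_rot: [[0.979, -0.203, 0.0], [-0.203, -0.979, 0.0], [0.0, -0.0, -1.0]]
wrist_force: [-3.0, 0.8, 1.7]
opening: 0.0597
```

```bash
cat > look.py <<'E'
from h import *
import sys
s=env.get_state(); c=cam("wrist"); im=env.read_camera("wrist"); cv2.imwrite(f"pics/{sys.argv[1]}.png",im); np.savez(sys.argv[1],K=c[0],R=c[1],t=c[2])
print(s["time"],s["position"],s["wrist_force"],s["ft_torque"])
E
python3 look.py w4
```

```text
11.9 [ 0.54901116  0.00913545 -0.00929757] [-3.02291043  0.84287775  1.71714272] [0.20035896 0.88200636 0.01542979]
```

View pics/w4.png

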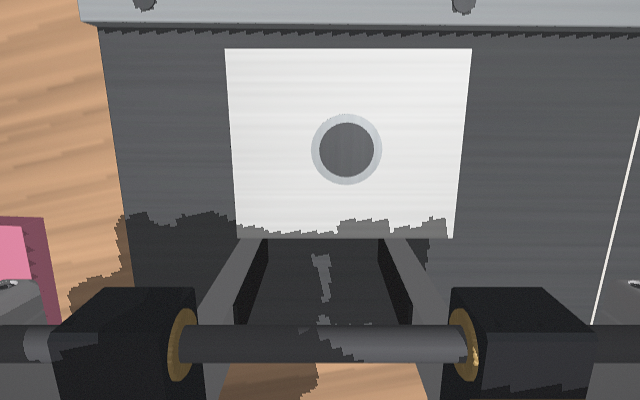

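The carrier is now square on both fingertips. Its rear edge is at row 238, its front edge at row 48, and the fence foot at about row 30, so roughly 10 mm remains. I'll creep in while watching the force.

>>> {"name": "servo_tool", "arguments": {
  "increments": [
    [0.15, 0, 0, 0, 0, 0, 6],
    [0.3, 0, 0, 0, 0, 0, 6],
    [0.4, 0, 0, 0, 0, 0, 6],
    [0.5, 0, 0, 0, 0, 0, 6],
    [0.6, 0, 0, 0, 0, 0, 6],
    [0.7, 0, 0, 0, 0, 0, 6],
    [0.75, 0, 0, 0, 0, 0, 6]
  ]
}}

```text
time: 12.65
position: [0.5562, 0.0077, -0.0093]
eef_rot: [[0.979, -0.202, 0.0], [-0.202, -0.979, 0.0], [0.0, -0.0, -1.0]]
wrist_force: [-2.7, 0.9, 1.2]
opening: 0.0599
```

>>> {"name": "servo_tool", "arguments": {
  "increments": [
    [0.05, 0, 0, 0, 0, 0, 6],
    [0.1, 0, 0, 0, 0, 0, 6]
  ]
}}

```text
time: 12.85
position: [0.557, 0.0075, -0.0093]
eef_rot: [[0.979, -0.202, -0.0], [-0.202, -0.979, 0.0], [-0.0, -0.0, -1.0]]
wrist_force: [-2.7, 0.8, 1.0]
opening: 0.0603
```

>>> {"name": "servo_tool", "arguments": {
  "increments": [
    [0.05, 0, 0, 0, 0, 0, 6],
    [0.1, 0, 0, 0, 0, 0, 6]
  ]
}}

```text
time: 13.05
position: [0.5581, 0.0073, -0.0093]
eef_rot: [[0.979, -0.202, 0.0], [-0.202, -0.979, 0.0], [0.0, -0.0, -1.0]]
wrist_force: [-2.4, 0.7, 1.2]
opening: 0.0597
```

>>> {"name": "servo_tool", "arguments": {
  "increments": [
    [0.05, 0, 0, 0, 0, 0, 6],
    [0.05, 0, 0, 0, 0, 0, 6]
  ]
}}

```text
time: 13.25
position: [0.5587, 0.0072, -0.0093]
eef_rot: [[0.979, -0.203, 0.0], [-0.203, -0.979, 0.0], [0.0, -0.0, -1.0]]
wrist_force: [-2.0, 0.6, 0.7]
opening: 0.0603
```

>>> {"name": "servo_tool", "arguments": {
  "increments": [
    [0.05, 0, 0, 0, 0, 0, 6],
    [0.05, 0, 0, 0, 0, 0, 6]
  ]
}}

```text
time: 13.45
position: [0.5588, 0.0071, -0.0093]
eef_rot: [[0.979, -0.202, -0.0], [-0.202, -0.979, 0.0], [-0.0, 0.0, -1.0]]
wrist_force: [-5.0, 1.7, 3.3]
opening: 0.06
```

>>> {"name": "servo_tool", "arguments": {
  "increments": [
    [0.05, 0, 0, 0, 0, 0, 6],
    [0.05, 0, 0, 0, 0, 0, 6]
  ]
}}

```text
time: 13.65
position: [0.5588, 0.0071, -0.0093]
eef_rot: [[0.979, -0.202, -0.001], [-0.202, -0.979, 0.0], [-0.001, 0.0, -1.0]]
wrist_force: [-7.7, 1.7, 5.9]
opening: 0.0603
```

>>> {"name": "servo_tool", "arguments": {
  "increments": [
    [0.05, 0, 0, 0, 0, 0, 6],
    [0.05, 0, 0, 0, 0, 0, 6]
  ]
}}

```text
time: 13.85
position: [0.5589, 0.0071, -0.0094]
eef_rot: [[0.979, -0.202, -0.002], [-0.202, -0.979, -0.0], [-0.002, 0.0, -1.0]]
wrist_force: [-10.5, 3.1, 7.4]
opening: 0.0597
```

```bash
python3 look.py w5; python3 - <<'E'
from h import *
d=np.load("w5.npz"); c=(d["K"],d["R"],d["t"]); im=cv2.imread("pics/w5.png")
cv2.imwrite("pics/w5c.png",cv2.resize(im[0:120,150:550],None,fx=2,fy=3,interpolation=cv2.INTER_CUBIC))
b=blob(im.min(2)>190,(300,70)); 
for u in (240,290,340,390,440): print(u,b[b[:,0]==u][:,1].min(), im[b[b[:,0]==u][:,1].min()-12:b[b[:,0]==u][:,1].min()+2,u].min(1))
E
```

```text
13.85 [ 0.55887885  0.00707029 -0.00936879] [-10.47557016   3.09013916   7.39073114] [ 0.5121406   2.41171775 -0.1237187 ]
240 49 [169 168 169 170 170 171 174 175 171 152 112 142 227 231]
290 49 [171 167 169 169 170 171 172 173 171 161 130 155 230 235]
340 49 [168 169 170 170 172 171 172 171 173 169 144 176 236 236]
390 49 [168 170 169 171 171 169 171 172 172 171 155 179 234 239]
440 49 [168 170 169 169 171 170 170 170 171 170 163 178 234 240]
```

View pics/w5c.png

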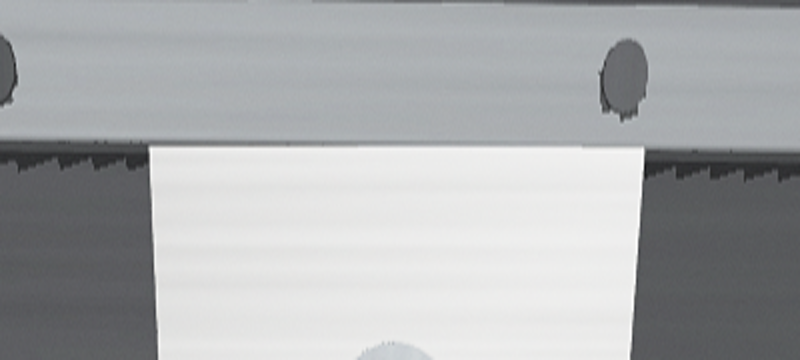

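There's a faint wedge at the left (+y) end, about 0.3 mm. I'll turn the tool slightly to match the fence.

>>> {"name": "servo_tool", "arguments": {
  "increments": [
    [0, 0, 0, 0, 0, 0.004, 6],
    [0, 0, 0, 0, 0, 0.008, 6],
    [0, 0, 0, 0, 0, 0.008, 6]
  ]
}}

```text
time: 14.2
position: [0.5594, 0.0074, -0.0094]
eef_rot: [[0.978, -0.21, -0.001], [-0.21, -0.978, 0.0], [-0.001, -0.0, -1.0]]
wrist_force: [-7.8, 2.9, 3.5]
opening: 0.0602
```

```bash
python3 look.py w6; python3 - <<'E'
from h import *
im=cv2.imread("pics/w6.png"); b=blob(im.min(2)>190,(300,70))
for u in (240,290,340,390,440): m=b[b[:,0]==u][:,1].min(); print(u,m, im[m-5:m+2,u].min(1))
E
```

```text
14.2 [ 0.55936668  0.00743646 -0.00936551] [-7.79119517  2.94952787  3.47943505] [0.82178035 1.60382815 0.03793182]
240 49 [172 173 176 165 175 222 231]
290 49 [171 173 174 163 177 228 235]
340 49 [172 172 173 164 179 230 237]
390 49 [171 170 171 164 178 229 238]
440 49 [171 169 171 163 177 229 239]
```

The gap is now uniform along the whole edge, so the carrier is flush. I'll retract and locate the carrier's ends and the line.

>>> {"name": "servo_tool", "arguments": {
  "increments": [
    [-0.3, 0, 0, 0, 0, 0, 6],
    [-1, 0, 0, 0, 0, 0, 6],
    [-2, 0, -0.5, 0, 0, 0, 6],
    [-3, 0, -3, 0, 0, 0, 6],
    [-3, 0, -6, 0, 0, 0, 6],
    [-3, 0, -9, 0, 0, 0, 6],
    [-3, 0, -10, 0, 0, 0, 6],
    [-3, 0, -10, 0, 0, 0, 6]
  ]
}}

```text
time: 15.05
position: [0.5313, 0.0132, 0.0922]
eef_rot: [[0.978, -0.21, 0.003], [-0.21, -0.978, -0.0], [0.003, -0.001, -1.0]]
wrist_force: [1.3, -0.3, -0.1]
opening: 0.0601
```

```bash
python3 look.py w7; cat > meas.py <<'E'
from h import *
import sys
n=sys.argv[1]; d=np.load(n+".npz"); c=(d["K"],d["R"],d["t"]); im=cv2.imread(f"pics/{n}.png")
a=np.radians(-12.1); X=np.array([np.cos(a),np.sin(a)]);Y=np.array([-X[1],X[0]])
P=lambda px,z:(lambda q:np.c_[q@X,q@Y].round(1))(unproj(c,px,z)*1000)
seed=[int(v) for v in sys.argv[2:4]]
b=blob(im.min(2)>190,seed); r=rect(unproj(c,b,.028)); print("carrier",r,"plate-frame",r[0]@X,r[0]@Y)
q=cv2.boxPoints(((r[0]),r[1],r[2])); print(np.c_[q@X,q@Y].round(1))
E
python3 - <<'E'
import sys; sys.argv=["m","w7","0","0"]
from h import *
d=np.load("w7.npz"); c=(d["K"],d["R"],d["t"]); im=cv2.imread("pics/w7.png")
a=np.radians(-12.1); X=np.array([np.cos(a),np.sin(a)]);Y=np.array([-X[1],X[0]])
s=np.append((X*598.4+Y*115)/1000,.028); p=proj(c,s); print(p)
g=im.min(2); m=(g>190).astype(np.uint8); n,l,st,ce=cv2.connectedComponentsWithStats(m)
i=1+st[1:,4].argmax(); print(st[i],ce[i])
b=max(cv2.findContours((l==i).astype(np.uint8),0,cv2.CHAIN_APPROX_NONE)[0],key=len)[:,0]
r=rect(unproj(c,b,.028)); print(r, r[0]@X,r[0]@Y); q=cv2.boxPoints(r); print(np.c_[q@X,q@Y].round(1))
# line: brightest column per row right of carrier
for v in range(60,260,30):
    u=st[i][0]+st[i][2]+20; rr=g[v,u:].astype(int); loc=[k for k in range(3,len(rr)-3) if rr[k]>rr[k-3]+50 and rr[k]>rr[k+3]+50]
    if loc: 
        k=np.mean(loc)+u; q=unproj(c,(k,v),.012)[0]*1000; print("line",v,k,q@X,q@Y)
cv2.imwrite("pics/x.png",im)
E
```

```text
15.05 [0.53130738 0.01316652 0.09223362] [ 1.30282421 -0.33875084 -0.14831988] [ 0.04554896  0.03183807 -0.02079248]
[[334.39768322  94.50631824]]
[  260    26   157   128 18103] [337.4757775   88.29337679]
(array([610.22949219, -15.45962143]), (109.22169494628906, 88.71271514892578), 77.8916015625) 599.9127916637315 112.79927051352887
[[555.5  58.2]
 [644.3  58.2]
 [644.3 167.4]
 [555.6 167.4]]
line 60 535.5 623.7595885290078 -37.42812556249841
line 90 530.5 602.046363162732 -36.97069182948164
line 120 526.5 579.394179055708 -37.282762045941695
line 150 522.0 555.7410372577668 -37.20526239226598
line 180 517.5 531.0190049327032 -37.124260512696694
line 210 513.5 505.15381905363745 -37.461523891606035
```

```bash
python3 - <<'E'
from h import *
print(row([.6257,.0612,.08],-102.1), env.get_state()["joints"])
E
```

```text
(array([ 8.28, -6.71,  1.1 ]), array([-9.00e-04, -9.00e-04,  1.57e+00])) [   6.87742703   17.87758517  -18.0249659   114.44857765    7.29774275
   48.67033862 -117.30530636]
```

Turning the tool toward −y would take joint 7 out of range, so I'll approach with tool x along +plate y and push with the fingers' other face.

```bash
python3 - <<'E'
from h import *
print(row([.6257,.0612,.08],77.9))
E
```

```text
(array([ 8.28, -6.71,  1.1 ]), array([ 9.0000e-04, -9.0000e-04, -1.5716e+00]))
```

>>> {"name": "servo_tool", "arguments": {
  "increments": [
    [0.8, -0.7, 0, 0, 0, -0.12, 4],
    [1.7, -1.4, 0, 0, 0, -0.26, 4],
    [2.6, -2.1, 0, 0, 0, -0.4, 4],
    [3.5, -2.8, 0, 0, 0, -0.54, 4],
    [4.4, -3.5, 0, 0, 0, -0.68, 4],
    [5.3, -4.2, 0, 0, 0, -0.82, 4],
    [6.2, -4.9, 0, 0, 0, -0.96, 4],
    [7.0, -5.6, 0, 0, 0, -1.1, 4],
    [7.8, -6.3, 0, 0, 0, -1.24, 4],
    [8.2, -6.7, 0, 0, 0, -1.38, 4]
  ]
}}

```text
time: 16.1
position: [0.6244, 0.062, 0.0886]
eef_rot: [[0.386, 0.922, -0.002], [0.922, -0.386, 0.001], [-0.0, -0.002, -1.0]]
wrist_force: [-0.7, 0.4, -0.0]
opening: 0.04
```

```bash
python3 - <<'E'
from h import *
print(row([.6257,.0612,.06],77.9), env.get_state()["joints"][6])
E
```

```text
(array([-0.02,  0.15,  2.86]), array([-0.0024,  0.0002, -0.1853])) -49.823830281208664
```

>>> {"name": "servo_tool", "arguments": {
  "increments": [
    [0, 0.15, 1, -0.002, 0, -0.12, 4],
    [0, 0.15, 2, -0.002, 0, -0.185, 4],
    [0, 0.15, 3, -0.002, 0, -0.185, 4],
    [0, 0.15, 4, -0.002, 0, -0.185, 4],
    [0, 0.15, 4, -0.002, 0, -0.185, 4]
  ]
}}

```text
time: 16.6
position: [0.625, 0.0607, 0.0486]
eef_rot: [[0.217, 0.976, -0.001], [0.976, -0.217, -0.001], [-0.001, -0.001, -1.0]]
wrist_force: [-0.4, -0.0, -0.1]
opening: 0.04
```

```bash
python3 look.py w8; python3 - <<'E'
from h import *
print(row([.6257,.0612,-.0095],77.9))
E
```

```text
16.6 [0.6250345  0.06073433 0.04856734] [-0.38946586 -0.03987035 -0.09781402] [-0.00241676 -0.03600236  0.03676916]
(array([0.03, 0.  , 5.92]), array([ 0.0004,  0.0006, -0.0076]))
```

View pics/w8.png

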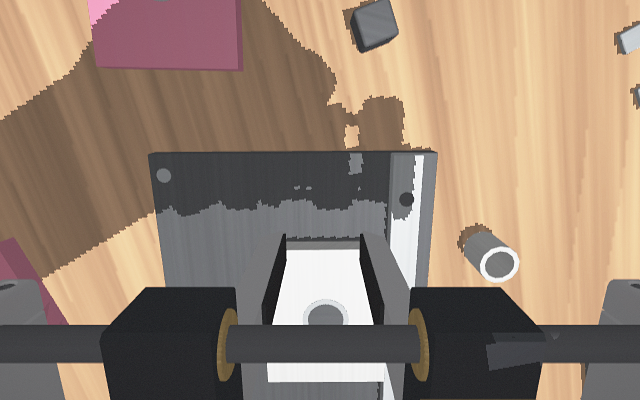

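View 11 shows the carrier's +y end between the fingers at about row 248. The fingers are clear of it and of the fence on the right. Descending.

>>> {"name": "servo_tool", "arguments": {
  "increments": [
    [0, 0, 2, 0, 0, -0.0076, 4],
    [0, 0, 4, 0, 0, -0.0076, 4],
    [0, 0, 5, 0, 0, -0.0076, 4],
    [0, 0, 5.6, 0, 0, -0.0076, 4],
    [0, 0, 5.9, 0, 0, -0.0076, 4],
    [0, 0, 5.9, 0, 0, -0.0076, 4]
  ]
}}

```text
time: 17.25
position: [0.6266, 0.0609, -0.008]
eef_rot: [[0.209, 0.978, 0.002], [0.978, -0.209, -0.001], [-0.0, 0.002, -1.0]]
wrist_force: [-0.6, -0.5, 0.3]
opening: 0.04
```

```bash
python3 - <<'E'
from h import *
s=env.get_state();p=s["position"][:2]*1000
a=np.radians(-12.1); X=np.array([np.cos(a),np.sin(a)]);Y=np.array([-X[1],X[0]])
print(s["time"],s["position"],p@X,p@Y,np.degrees(np.arctan2(s["eef_rot"][1][0],s["eef_rot"][0][0])),s["wrist_force"])
E
```

```text
17.25 [ 0.62664081  0.06091048 -0.00801993] 599.9509069064186 190.91279327912827 77.95598847136212 [-0.5721326  -0.47261125  0.30785819]
```

>>> {"name": "servo_tool", "arguments": {
  "increments": [
    [-0.4, 0, 0.1, 0, 0, 0, 4],
    [-0.8, 0, 0.1, 0, 0, 0, 4],
    [-1.1, 0, 0.1, 0, 0, 0, 4],
    [-1.3, 0, 0.1, 0, 0, 0, 4],
    [-1.5, 0, 0.1, 0, 0, 0, 4],
    [-1.7, 0.01, 0.1, 0, 0, 0, 4],
    [-2.0, 0.02, 0.1, 0, 0, 0, 4],
    [-2.3, 0.03, 0.1, 0, 0, 0, 4],
    [-2.6, 0.04, 0.1, 0, 0, 0, 4],
    [-3.0, 0.04, 0.1, 0, 0, 0, 4]
  ]
}}

```text
time: 18.25
position: [0.6206, 0.0322, -0.0091]
eef_rot: [[0.208, 0.978, 0.002], [0.978, -0.208, 0.0], [0.001, 0.002, -1.0]]
wrist_force: [-0.7, 6.4, 3.8]
opening: 0.04
```

>>> {"name": "servo_tool", "arguments": {
  "increments": [
    [-0.3, 0, 0, 0, 0, 0, 4],
    [-0.6, 0.01, 0, 0, 0, 0, 4],
    [-0.9, 0.01, 0, 0, 0, 0, 4],
    [-1.2, 0.01, 0, 0, 0, 0, 4],
    [-1.5, 0.02, 0, 0, 0, 0, 4],
    [-1.8, 0.02, 0, 0, 0, 0, 4],
    [-2.1, 0.02, 0, 0, 0, 0, 4],
    [-2.4, 0.03, 0, 0, 0, 0, 4],
    [-2.7, 0.03, 0, 0, 0, 0, 4],
    [-3.0, 0.03, 0, 0, 0, 0, 4]
  ]
}}

```text
time: 19.25
position: [0.6144, 0.0032, -0.0091]
eef_rot: [[0.208, 0.978, 0.002], [0.978, -0.208, 0.001], [0.001, 0.002, -1.0]]
wrist_force: [-2.2, 7.9, 4.3]
opening: 0.04
```

>>> {"name": "servo_tool", "arguments": {
  "increments": [
    [-0.3, 0, 0, 0, 0, 0, 4],
    [-0.6, 0.01, 0, 0, 0, 0, 4],
    [-0.9, 0.01, 0, 0, 0, 0, 4],
    [-1.2, 0.01, 0, 0, 0, 0, 4],
    [-1.5, 0.02, 0, 0, 0, 0, 4],
    [-1.8, 0.02, 0, 0, 0, 0, 4],
    [-2.1, 0.02, 0, 0, 0, 0, 4],
    [-2.4, 0.03, 0, 0, 0, 0, 4],
    [-2.7, 0.03, 0, 0, 0, 0, 4],
    [-3.0, 0.03, 0, 0, 0, 0, 4]
  ]
}}

```text
time: 20.25
position: [0.6082, -0.0257, -0.0091]
eef_rot: [[0.208, 0.978, 0.001], [0.978, -0.208, 0.001], [0.001, 0.001, -1.0]]
wrist_force: [-4.3, 10.9, 5.5]
opening: 0.0399
```

```bash
cat > st.py <<'E'
from h import *
s=env.get_state();p=s["position"][:2]*1000
a=np.radians(-12.1); X=np.array([np.cos(a),np.sin(a)]);Y=np.array([-X[1],X[0]])
print(s["time"],s["position"],p@X,p@Y,np.degrees(np.arctan2(s["eef_rot"][1][0],s["eef_rot"][0][0])),s["wrist_force"],s["wrist_force"][:2]@X,s["wrist_force"][:2]@Y)
im=env.read_camera("top"); c=cam("top")
q=proj(c,np.append((X*598+Y*(p@Y-60))/1000,.028))[0].astype(int)
b=blob(im.min(2)>120,q+[0,-10]); 
r=rect(unproj(c,b,.028)); k=cv2.boxPoints(r); print("top-cam carrier",np.c_[k@X,k@Y].round(1))
E
python3 st.py
```

```text
20.25 [ 0.6082332  -0.02568842 -0.00909022] 600.1049920442599 102.37926189485157 78.02363256822828 [-4.28642658 10.89796411  5.54196909] -6.475611626685888 9.75733204232184Traceback (most recent call last):
  File "st.py", line 7, in <module>
    b=blob(im.min(2)>120,q+[0,-10]);
  File "h.py", line 16, in blob
    m=(l==l[near[1],near[0]]).astype(np.uint8); assert l[near[1],near[0]]
                                                       ~^^^^^^^^^^^^^^^^^
AssertionError
```

Lateral load into the fence has grown to about 6 N, so I'll back off, remove the sideways bias, and continue.

>>> {"name": "servo_tool", "arguments": {
  "increments": [
    [0.2, 0, 0, 0, 0, 0, 4],
    [0.4, -0.08, 0, 0, 0, 0, 4],
    [0.4, -0.1, 0, 0, 0, 0, 4],
    [0.2, -0.1, 0, 0, 0, 0, 4],
    [0.0, -0.1, 0, 0, 0, 0, 4],
    [-0.3, -0.1, 0, 0, 0, 0, 4],
    [-0.6, -0.1, 0, 0, 0, 0, 4],
    [-0.9, -0.1, 0, 0, 0, 0, 4],
    [-1.2, -0.1, 0, 0, 0, 0, 4],
    [-1.4, -0.1, 0, 0, 0, 0, 4]
  ]
}}

```text
time: 21.3
position: [0.6046, -0.0414, -0.0093]
eef_rot: [[0.209, 0.978, 0.002], [0.978, -0.209, -0.001], [-0.0, 0.002, -1.0]]
wrist_force: [0.0, 1.9, -2.3]
opening: 0.0398
```

```bash
sed -i '/^im=/,$d' st.py; python3 st.py
```

```text
21.3 [ 0.60461563 -0.04136366 -0.00931102] 599.8536238240871 86.29396305423879 77.94532338505839 [ 0.01349114  1.91754723 -2.32016462] -0.38876208546937624 1.8777735275769343
```

>>> {"name": "servo_tool", "arguments": {
  "increments": [
    [0.3, 0, 0, 0, 0, 0, 4],
    [1.2, 0, 0, 0, 0, 0, 4],
    [2, 0, -1.5, 0, 0, 0, 4],
    [2, 0, -4.5, 0, 0, 0, 4],
    [2, 0, -8, 0, 0, 0, 4],
    [2, 0, -9, 0, 0, 0, 4],
    [2, 0, -9, 0, 0, 0, 4]
  ]
}}

```text
time: 22.0
position: [0.6101, -0.0205, 0.0832]
eef_rot: [[0.208, 0.978, 0.006], [0.978, -0.208, -0.001], [0.0, 0.006, -1.0]]
wrist_force: [-0.2, -1.1, -0.9]
opening: 0.0399
```

```bash
python3 - <<'E'
from h import *
print(row([.4978,-.1445,.075],-12.1),env.get_state()["position"])
E
```

```text
(array([-14.46,  -8.41,   0.77]), array([ 0.0042, -0.0046,  1.5725])) [ 0.61010083 -0.02053434  0.08319552]
```

>>> {"name": "servo_tool", "arguments": {
  "increments": [
    [-1, -0.6, 0, 0, 0, 0.12, 4],
    [-2.6, -1.5, 0, 0, 0, 0.26, 4],
    [-4.2, -2.4, 0, 0, 0, 0.4, 4],
    [-5.8, -3.3, 0, 0, 0, 0.54, 4],
    [-7.4, -4.3, 0, 0, 0, 0.68, 4],
    [-9, -5.2, 0, 0, 0, 0.82, 4],
    [-10.6, -6.2, 0, 0, 0, 0.96, 4],
    [-12, -7, 0.2, 0, 0, 1.1, 4],
    [-13.4, -7.8, 0.4, 0, 0, 1.24, 4],
    [-14.46, -8.4, 0.7, 0, 0, 1.38, 4]
  ]
}}

```text
time: 23.0
position: [0.4952, -0.1456, 0.0727]
eef_rot: [[1.0, -0.025, 0.001], [-0.025, -1.0, -0.001], [0.001, 0.0, -1.0]]
wrist_force: [1.0, -0.1, -0.6]
opening: 0.0399
```

>>> {"name": "servo_tool", "arguments": {
  "increments": [
    [0, 0, 0, 0, 0, 0.12, 4],
    [0, 0, 0, 0, 0, 0.19, 4],
    [0, 0, 0, 0, 0, 0.19, 4],
    [0, 0, 0, 0, 0, 0.19, 4]
  ]
}}

```text
time: 23.4
position: [0.4962, -0.1448, 0.073]
eef_rot: [[0.979, -0.205, 0.001], [-0.205, -0.979, -0.0], [0.001, 0.0, -1.0]]
wrist_force: [0.1, 0.4, 0.5]
opening: 0.0402
```

```bash
python3 look.py w9; python3 - <<'E'
from h import *
d=np.load("w9.npz"); c=(d["K"],d["R"],d["t"]); im=cv2.imread("pics/w9.png"); g=im.min(2).astype(int)
a=np.radians(-12.1); X=np.array([np.cos(a),np.sin(a)]);Y=np.array([-X[1],X[0]])
for x in (570,600,630):
    for z in (.012,.028):
        q=proj(c,np.append((X*x+Y*-37.2)/1000,z))[0]; print(x,z,q.round(1))
    v=int(round(proj(c,np.append((X*x+Y*-37.2)/1000,.012))[0][1])); u=int(round(proj(c,np.append((X*x+Y*-37.2)/1000,.012))[0][0]))
    print(v,u-25,g[v,u-25:u+12].tolist())
cv2.imwrite("pics/w9c.png",cv2.resize(im[30:230,180:380],None,fx=3,fy=3,interpolation=cv2.INTER_CUBIC))
E
```

```text
23.4 [ 0.49616146 -0.14480363  0.0730399 ] [0.13643089 0.43746223 0.5020717 ] [-0.00992176  0.0705648  -0.01801052]
570 0.012 [321.6 132.3]
570 0.028 [321.6 134.2]
132 297 [236, 236, 236, 236, 236, 236, 235, 236, 236, 236, 237, 237, 237, 236, 236, 237, 236, 236, 238, 249, 124, 100, 101, 93, 229, 251, 142, 98, 104, 104, 102, 105, 104, 102, 105, 104, 103]
600 0.012 [321.8  90.1]
600 0.028 [321.8  89.3]
90 297 [236, 236, 236, 237, 236, 237, 237, 237, 237, 237, 237, 237, 237, 238, 237, 238, 239, 238, 240, 249, 152, 97, 100, 95, 191, 252, 192, 96, 102, 102, 104, 102, 105, 103, 100, 102, 103]
630 0.012 [322.   45.2]
630 0.028 [322.   41.4]
45 297 [239, 238, 239, 238, 239, 238, 239, 239, 239, 239, 239, 239, 239, 239, 239, 239, 239, 239, 240, 245, 182, 97, 103, 97, 146, 254, 234, 94, 103, 105, 105, 103, 101, 102, 104, 104, 104]
```

View pics/w9c.png

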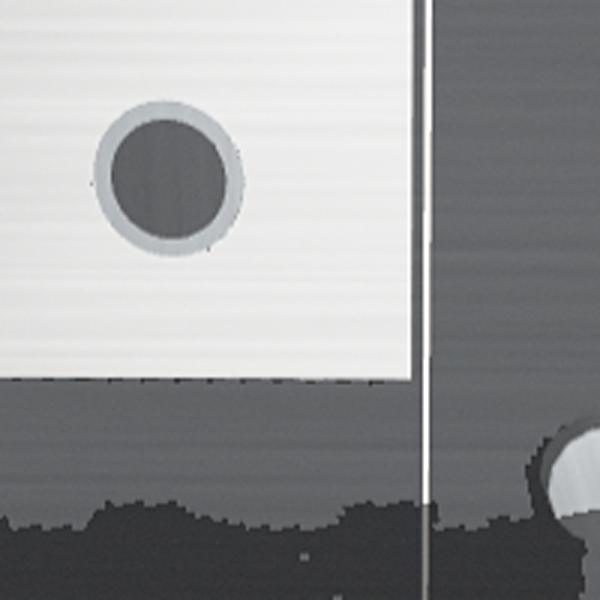

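```bash
cat > gap.py <<'E'
from h import *
import sys
n=sys.argv[1]; d=np.load(n+".npz"); c=(d["K"],d["R"],d["t"]); g=cv2.imread(f"pics/{n}.png").min(2).astype(float)
a=np.radians(-12.1); X=np.array([np.cos(a),np.sin(a)]);Y=np.array([-X[1],X[0]])
pf=lambda px,z:(lambda q:(q@X,q@Y))(unproj(c,px,z)[0]*1000)
for v in (40,60,80,100,120,135):
    r=g[v]; uc=int(proj(c,np.append((X*600+Y*-37.2)/1000,.012))[0][0])
    # carrier edge: walk right from well inside until < mid
    e=next(k for k in range(uc-40,uc+10) if r[k]<200); f=(r[e]-100)/140; ue=e-.5+np.clip(f,0,1)
    s=r[e+1:e+20]-110; s=np.clip(s,0,140); ul=(s*np.arange(e+1,e+20)).sum()/s.sum()
    E=pf((ue,v),.028); L=pf((ul,v),.012); print(v,round(ue,2),round(ul,2),"x' %.1f edge %.2f line %.2f gap %.2f"%(E[0],E[1],L[1],E[1]-L[1]))
E
python3 gap.py w9
```

```text
40 317.11 322.3 x' 630.8 edge -33.99 line -37.37 gap 3.38
60 317.03 322.11 x' 618.6 edge -33.95 line -37.30 gap 3.36
80 316.87 322.0 x' 606.0 edge -33.86 line -37.30 gap 3.44
100 316.84 321.94 x' 593.0 edge -33.85 line -37.32 gap 3.47
120 316.71 321.69 x' 579.7 edge -33.78 line -37.21 gap 3.43
135 316.66 321.7 x' 569.5 edge -33.76 line -37.27 gap 3.51
```

```bash
python3 - <<'E'
from h import *
d=np.load("w9.npz"); g=cv2.imread("pics/w9.png").min(2)
for u in (200,240,280,310): print(u,g[5:35,u].tolist())
print(row([.6083,-.024,.075],77.9))
E
```

```text
200 [197, 202, 200, 199, 198, 200, 201, 200, 199, 200, 200, 202, 217, 231, 228, 227, 228, 229, 227, 225, 224, 222, 224, 225, 225, 226, 226, 224, 224, 224]
240 [202, 204, 204, 205, 205, 205, 206, 206, 204, 205, 204, 197, 214, 238, 233, 233, 233, 233, 233, 231, 229, 227, 228, 229, 232, 231, 231, 231, 230, 230]
280 [204, 206, 206, 207, 210, 210, 210, 210, 210, 210, 211, 188, 198, 241, 239, 238, 236, 237, 236, 235, 234, 232, 233, 235, 237, 236, 234, 235, 236, 235]
310 [207, 206, 209, 211, 212, 213, 213, 214, 214, 212, 212, 211, 219, 236, 241, 240, 239, 239, 238, 238, 237, 236, 235, 238, 238, 238, 237, 237, 239, 238]
(array([  8.49, -14.13,  -0.17]), array([ 1.1000e-03, -9.0000e-04, -1.5661e+00]))
```

The carrier is still flush, with no dark gap at the fence, and its edge is parallel to the line with 3.4 mm to go. Going back for the final short push.

>>> {"name": "servo_tool", "arguments": {
  "increments": [
    [0.4, -0.8, -0.2, 0, 0, -0.12, 4],
    [1.3, -2.2, -0.2, 0, 0, -0.26, 4],
    [2.2, -3.7, -0.2, 0, 0, -0.4, 4],
    [3.2, -5.3, -0.2, 0, 0, -0.54, 4],
    [4.2, -7, -0.2, 0, 0, -0.68, 4],
    [5.2, -8.6, -0.2, 0, 0, -0.82, 4],
    [6.2, -10.3, -0.2, 0, 0, -0.96, 4],
    [7.1, -11.8, -0.2, 0, 0, -1.1, 4],
    [7.9, -13.2, -0.2, 0, 0, -1.24, 4],
    [8.49, -14.13, -0.2, 0, 0, -1.38, 4]
  ]
}}

```text
time: 24.45
position: [0.6094, -0.0234, 0.0755]
eef_rot: [[0.382, 0.924, 0.002], [0.924, -0.382, 0.0], [0.001, 0.002, -1.0]]
wrist_force: [-0.4, -0.2, 0.0]
opening: 0.0399
```

>>> {"name": "servo_tool", "arguments": {
  "increments": [
    [0, 0, 0, 0, 0, -0.12, 4],
    [0, 0, 0, 0, 0, -0.185, 4],
    [0, 0, 0, 0, 0, -0.185, 4],
    [0, 0, 0, 0, 0, -0.185, 4]
  ]
}}

```text
time: 24.85
position: [0.6087, -0.0247, 0.0755]
eef_rot: [[0.215, 0.977, 0.002], [0.977, -0.215, -0.0], [-0.0, 0.002, -1.0]]
wrist_force: [0.2, -0.0, -0.6]
opening: 0.0398
```

```bash
python3 - <<'E'
from h import *
print(env.get_state()["time"],row([.6083,-.024,-.0093],77.9))
E
```

```text
24.85 (array([ 0.06, -0.07,  8.48]), array([ 0.0017,  0.    , -0.0055]))
```

>>> {"name": "servo_tool", "arguments": {
  "increments": [
    [0.06, -0.07, 2, 0, 0, -0.0055, 4],
    [0.06, -0.07, 5, 0, 0, -0.0055, 4],
    [0.06, -0.07, 7, 0, 0, -0.0055, 4],
    [0.06, -0.07, 8, 0, 0, -0.0055, 4],
    [0.06, -0.07, 8.4, 0, 0, -0.0055, 4],
    [0.06, -0.07, 8.48, 0, 0, -0.0055, 4],
    [0.06, -0.07, 8.48, 0, 0, -0.0055, 4]
  ]
}}

```text
time: 25.55
position: [0.609, -0.0238, -0.0082]
eef_rot: [[0.208, 0.978, 0.003], [0.978, -0.208, -0.001], [0.0, 0.003, -1.0]]
wrist_force: [0.2, 0.3, -0.9]
opening: 0.0398
```

```bash
python3 st.py
```

```text
25.55 [ 0.60904539 -0.0238496  -0.00823573] 600.5136900299093 104.34748382205147 77.98276380820438 [ 0.19817728  0.279987   -0.85464218] 0.13508394991737896 0.31530823310247635
```

>>> {"name": "servo_tool", "arguments": {
  "increments": [
    [-0.4, -0.06, 0.1, 0, 0, 0, 4],
    [-0.8, -0.06, 0.1, 0, 0, 0, 4],
    [-1.2, -0.06, 0.1, 0, 0, 0, 4],
    [-1.5, -0.06, 0.1, 0, 0, 0, 4],
    [-1.65, -0.06, 0.1, 0, 0, 0, 4],
    [-1.75, -0.06, 0.1, 0, 0, 0, 4],
    [-1.85, -0.06, 0.1, 0, 0, 0, 4],
    [-1.95, -0.06, 0.1, 0, 0, 0, 4],
    [-2.0, -0.06, 0.1, 0, 0, 0, 4],
    [-2.0, -0.06, 0.1, 0, 0, 0, 4]
  ]
}}

```text
time: 26.55
position: [0.6037, -0.0429, -0.0101]
eef_rot: [[0.208, 0.978, 0.002], [0.978, -0.208, -0.0], [0.0, 0.002, -1.0]]
wrist_force: [-0.6, 3.5, 0.7]
opening: 0.0399
```

```bash
python3 st.py
```

```text
26.55 [ 0.60366541 -0.04292527 -0.01007075] 599.2518559951595 84.5678670277845 78.01077352788685 [-0.64323057  3.49852593  0.6781925 ] -1.3622960453388449 3.2859669375687326
```

>>> {"name": "servo_tool", "arguments": {
  "increments": [
    [-0.05, 0, 0, 0, 0, 0, 4],
    [-0.09, 0, 0, 0, 0, 0, 4],
    [-0.12, 0, 0, 0, 0, 0, 4],
    [-0.12, 0, 0, 0, 0, 0, 4]
  ]
}}

```text
time: 26.95
position: [0.6035, -0.0445, -0.01]
eef_rot: [[0.208, 0.978, 0.002], [0.978, -0.208, -0.0], [-0.0, 0.002, -1.0]]
wrist_force: [-0.8, 5.3, 2.0]
opening: 0.0402
```

```bash
python3 st.py
```

```text
26.95 [ 0.60349473 -0.04450132 -0.01003928] 599.415335769898 82.99105122672364 77.99061225493486 [-0.79287395  5.33846029  2.02580454] -1.8942992324556784 5.053655879124259
```

>>> {"name": "servo_tool", "arguments": {
  "increments": [
    [0.3, 0, 0, 0, 0, 0, 4],
    [1.2, 0, 0, 0, 0, 0, 4],
    [2, 0, -1.5, 0, 0, 0, 4],
    [2, 0, -4.5, 0, 0, 0, 4],
    [2, 0, -8, 0, 0, 0, 4],
    [2, 0, -9, 0, 0, 0, 4],
    [2, 0, -9, 0, 0, 0, 4]
  ]
}}

```text
time: 27.65
position: [0.6088, -0.0244, 0.0823]
eef_rot: [[0.208, 0.978, 0.005], [0.978, -0.208, -0.001], [0.0, 0.006, -1.0]]
wrist_force: [0.7, -0.4, 0.0]
opening: 0.0402
```

```bash
python3 - <<'E'
from h import *
print(row([.4978,-.1445,.075],-12.1),env.get_state()["position"])
E
```

```text
(array([-14.05,  -8.36,   0.69]), array([ 0.0043, -0.0044,  1.5727])) [ 0.608766   -0.0244464   0.08234422]
```

>>> {"name": "servo_tool", "arguments": {
  "increments": [
    [-1, -0.6, 0, 0, 0, 0.12, 4],
    [-2.6, -1.5, 0, 0, 0, 0.26, 4],
    [-4.2, -2.4, 0, 0, 0, 0.4, 4],
    [-5.8, -3.3, 0, 0, 0, 0.54, 4],
    [-7.4, -4.3, 0, 0, 0, 0.68, 4],
    [-9, -5.2, 0, 0, 0, 0.82, 4],
    [-10.5, -6.2, 0, 0, 0, 0.96, 4],
    [-12, -7, 0.2, 0, 0, 1.1, 4],
    [-13.2, -7.8, 0.4, 0, 0, 1.24, 4],
    [-14.05, -8.4, 0.6, 0, 0, 1.38, 4]
  ]
}}

```text
time: 28.65
position: [0.4947, -0.1454, 0.0728]
eef_rot: [[1.0, -0.025, 0.0], [-0.025, -1.0, -0.0], [0.0, 0.0, -1.0]]
wrist_force: [0.9, -0.9, 0.4]
opening: 0.0399
```

>>> {"name": "servo_tool", "arguments": {
  "increments": [
    [0, 0, 0, 0, 0, 0.12, 4],
    [0, 0, 0, 0, 0, 0.19, 4],
    [0, 0, 0, 0, 0, 0.19, 4],
    [0, 0, 0, 0, 0, 0.19, 4]
  ]
}}

```text
time: 29.05
position: [0.4957, -0.1446, 0.0732]
eef_rot: [[0.979, -0.204, 0.001], [-0.204, -0.979, -0.0], [0.001, 0.0, -1.0]]
wrist_force: [0.0, -0.4, 0.0]
opening: 0.0403
```

```bash
python3 look.py w10; python3 gap.py w10; python3 - <<'E'
from h import *
g=cv2.imread("pics/w10.png").min(2)
for u in (200,240,280,310): print(u,g[10:26,u].tolist())
for v in (40,80,120): print(v,g[v,308:332].tolist())
for v in (160,200): print("line below carrier",v,g[v,308:332].tolist())
E
```

```text
29.05 [ 0.4957114  -0.14456276  0.07319983] [ 0.02748965 -0.42613581  0.00602261] [0.14558316 0.02560766 0.01290029]
40 323.5 nan x' 630.4 edge -37.97 line nan gap nan
60 323.5 nan x' 618.1 edge -38.05 line nan gap nan
80 322.19 323.0 x' 605.5 edge -37.25 line -37.83 gap 0.58
100 323.5 nan x' 592.6 edge -38.22 line nan gap nan
120 323.14 nan x' 579.2 edge -38.05 line nan gap nan
135 323.13 nan x' 569.0 edge -38.11 line nan gap nan
200 [200, 200, 197, 199, 200, 196, 210, 232, 227, 226, 227, 229, 228, 225, 223, 222]
240 [204, 206, 204, 203, 205, 196, 213, 238, 233, 233, 232, 233, 233, 231, 230, 227]
280 [209, 209, 211, 210, 209, 205, 220, 238, 238, 237, 237, 236, 236, 235, 234, 233]
310 [213, 213, 213, 212, 212, 211, 207, 222, 242, 240, 239, 239, 238, 238, 237, 236]
40 [239, 239, 239, 239, 238, 239, 239, 239, 239, 239, 239, 239, 240, 241, 212, 255, 88, 98, 103, 103, 100, 102, 101, 102]
80 [236, 237, 236, 236, 236, 236, 237, 237, 236, 238, 237, 237, 237, 242, 197, 235, 93, 103, 105, 104, 105, 104, 106, 104]
120 [236, 236, 236, 237, 237, 237, 237, 236, 236, 237, 236, 237, 237, 239, 216, 189, 93, 98, 101, 102, 101, 100, 101, 100]
line below carrier 160 [101, 100, 100, 102, 101, 100, 102, 102, 101, 101, 102, 98, 91, 225, 249, 136, 93, 100, 101, 100, 99, 101, 100, 101]
line below carrier 200 [52, 53, 53, 52, 51, 52, 53, 54, 51, 54, 51, 49, 44, 132, 133, 44, 98, 97, 97, 97, 95, 96, 97, 94]gap.py:10: RuntimeWarning: invalid value encountered in scalar divide
  s=r[e+1:e+20]-110; s=np.clip(s,0,140); ul=(s*np.arange(e+1,e+20)).sum()/s.sum()
```

The leading edge lies within the line's 1.5 mm width, close to its centre, with a sliver of line still visible ahead of it. There is no dark gap at the fence, and the arm is clear.

```bash
python3 -c "
from station import env
print(env.finish_job(), env.get_state()['time'])"
```

```text
the job is handed in; nothing more can be done
the job is handed in; nothing more can be done
```

The carrier is flush against the fence with its leading edge on the scribed line. I handed the job in at about 29 s of the 64 s limit, with the arm clear of everything.

**What I did**
- **Sideways push:** I pushed the carrier to the fence with two spread fingertips. The highest reading was about 13 N overall, of which about 11 N was sideways. A small tool turn of 0.008 rad closed a slight wedge at one end.
- **Push along the fence:** I pushed it from its far end in two stages. After the first stage it was 3.4 mm short of the line, and I closed that with a short, slow push.

**Last checks (wrist camera)**
- **At the line:** the leading edge is on the line, within about 0.5 mm of its centre. A sliver of line still shows ahead of the edge.
- **At the fence:** there is no dark gap along the carrier's side.

**Problems and disagreements**
- **Fingertip height:** the fingertips really end about 26 mm above the reported TCP. My first push passed over the carrier without touching it. I found the true height with a light touch on the plate (3.7 N).
- **Lateral load:** midway along the fence the sideways load rose to about 6 N (about 13 N overall), so I backed off and removed the bias.
- **Final gap script:** it could not separate the edge from the line on most rows (it gave no value there and 0.58 mm on one). I judged the final position from the raw pixel values instead, since I had no picture views left.

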